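Check in a returned laptop kit

ROBOT

A 7-joint arm with a two-finger parallel gripper is mounted at the origin on the work surface. World frame = base frame: x ahead of the robot, y to its left, z up, the work surface at z = 0. Lengths are in m, angles in degrees, forces in N, time in s.
With the tool pointing down it reaches from about 0.4 to 0.85 m from the base axis. Payload 6.9 kg.
Tool frame: the origin (TCP) lies at the very end of the fingers, on their centre line; the grasp point (between the pads) lies 19 mm behind it (robot.hold_point_z is the distance from the TCP to the grasp point, in m); z points along the fingers, x is the direction in which the jaws open and shut, and the axes are right-handed (so a half turn about z gives the same grasp; the last joint's range is limited). The gripper opens to 85 mm and grips with 20 to 120 N. Pads are 22 mm wide; open, the fingers measure 114 mm over their backs; the gripper's body (76 mm by 85 mm) begins 54 mm behind the grasp point. The pads swing forward as they close: fully open they stand 13 mm farther back than shut.
Start: joints at [79.612, 29.078, -13.613, 85.955, 7.202, 65.827, -8.869], TCP at [0.177, -0.599, 0.201] pointing down, gripper open.
Joint ranges: [-176.47, 176.47], [-13.61, 117.27], [-81.72, 77.17], [0.22, 143.17], [-87.28, 267.28], [10, 112.55], [-165.47, 165.47]. Speed limits (degrees/s): [136.94, 136.94, 180, 180, 180, 180, 180].

INTERFACE

Orientations are given as [roll, pitch, yaw] about the fixed x, y, z axes, in that order (R = Rz(yaw) Ry(pitch) Rx(roll)).
In Python, from bench import robot, eyes gives the robot as it stands.
- The arm moves only by the tool apply_moves, never from a script. Its argument "motion" is a list that holds one entry, the list of rows, each a list of 7 numbers: the turn, a rotation vector about the tool's x, y, z in rad, then the shift along the tool's x, y, z in m, then the opening, from 0 (shut) to 1 (fully open). In form: [[[ax, ay, az, dx, dy, dz, claw], ...]]. A call has 1 to 10 rows; each row is the pose to reach, as a shift and turn from the pose commanded when the call began, along the tool's axes at that moment; what a row does not reach only later rows make up. A row lasts 1/12 s, in which the tool goes at most 41.7 mm and 7.16 degrees, less where a joint would pass 70% of its speed; a pose out of reach is approached as far as the arm can. A call with a gripper value outside its range is refused whole. The fingers move at their own pace and stop on an object; the grip force is fixed at half the most. Time passes only in rows, so rows that repeat a pose let the fingers close. It gives the time, the measured TCP pose, the force and the opening at its end, in the units of the state.
- robot.get_obs(): the state, without advancing time (a new reading comes with each control period).
- eyes.grab_frame(name): name is "scene" or "top"; returns a dict with "image" (480x640x3 uint8, red, green, blue), "vfov" (degrees; the focal length in pixels is half the picture's height over the tangent of half this angle, whatever the lens; pixels are square), "cx", "cy" (the principal point, pixels), "rvec" (rotation vector, rad) and "tvec" (3), from world to camera coordinates, as OpenCV has them. Camera axes: x right, y down, z forward; pixel columns grow to the right and rows downward; lengths in m; the calibration is good to about 2 mm. A picture is of the moment at which its call begins. There is no depth.
- robot.sign_off(): hands the job in, once; it reports no verdict.
Trained networks look in the newest picture that a camera, given by its name, has taken for a name from the list of things; names that differ only in an ending like _2 or _b are one class to them, and where a whole thing is asked for, a point or a joint stands for the part that bears it (a point fixed in the world has none). Each returns a list of dicts, best first, with "confidence" (0 to 1); they miss things now and then, are a little off and sometimes report something else, mostly with a low value. They report only what shows in the picture. A call takes as long as a camera call. They do not tell look-alikes from the thing itself.
- eyes.find_in(camera, label): "position" ([x, y, z] in m, in world coordinates, good to about 4 mm: the middle of the surface that is visible of it).
- eyes.landmark_of(camera, label): "position" ([x, y, z] in m, in world coordinates, good to about 4 mm: a listed point, or the origin of a listed thing).
The state is a dict: "t": time; "q": joint angles; "qd": joint speeds; "joint_torque": joint torques, N m; "tool_pos": TCP position; "tool_rot": TCP orientation; "contact_force": force on the tool from outside, world axes, zero at the start; "ft_torque": the same for the moment, N m; "width": finger opening in m.
Only numpy, scipy, OpenCV 4.12 (cv2) and the standard library are available. Lean on these libraries where they do the work, as an engineer would, in place of code of your own. Each camera call takes 0.05 s, during which the arm holds its last target. There are 200 camera calls.

TASK

Check in the returned laptop kit: put the mouse, the power brick, the pocket drive and the loudspeaker each on the grey pad that carries its own silhouette, right way up, centred on the silhouette and lined up with it (either end may lead). Set them down gently, never dropping them, and leave the mug and the bottle where they stand.

Things in the scene. Friction and masses are not known exactly. Their poses are not given: they have to be found in the camera images.
- mouse_mid (a point): red wireless mouse with a dark scroll wheel and seams, lying right way up on the desk: an oval of straight sides and half-round ends seen from above, 100 mm long (its x), 60 mm wide (its y), about 33 mm high, about 0.1 kg. The point is its centre, 16 mm above its underside; z up. Grasp it across its 60 mm width; the straight sides are 40 mm long
- charger_mid (a point): black laptop power brick (no leads) with a white label on top: box 110 mm long (its x), 48 mm wide (its y), 30 mm high, about 0.25 kg. The point is its centre, 15 mm above its underside; z up. Grasp it across its 48 mm width
- drive_mid (a point): orange pocket hard drive with a silver plate on top: flat box 80 mm long (its x), 58 mm wide (its y), 14 mm high, about 0.12 kg. The point is its centre, 7 mm above its underside; z up. Grasp it across its 58 mm width
- speaker_mid (a point): green round pocket loudspeaker with a dark grille on top: upright cylinder 62 mm in diameter, 42 mm high, about 0.18 kg. The point is its centre, 21 mm above its underside; z up
- mouse_pad: light grey check-in pad 124 x 84 mm, 4 mm thick, fixed, lying flat on the desk (any heading), with a flat red oval silhouette (102 x 62 mm) in its middle. Origin: centre of the pad's underside, right under the silhouette's centre (the top is 4 mm above it); x along the oval's length, z up
- charger_pad: light grey check-in pad 134 x 72 mm, 4 mm thick, fixed, lying flat on the desk (any heading), with a flat black oblong silhouette (112 x 50 mm) in its middle. Origin: centre of the pad's underside, right under the silhouette's centre (the top is 4 mm above it); x along the oblong's length, z up
- drive_pad: light grey check-in pad 104 x 82 mm, 4 mm thick, fixed, lying flat on the desk (any heading), with a flat orange oblong silhouette (82 x 60 mm) in its middle. Origin: centre of the pad's underside, right under the silhouette's centre (the top is 4 mm above it); x along the oblong's length, z up
- speaker_pad: light grey check-in pad 88 x 88 mm, 4 mm thick, fixed, lying flat on the desk (any heading), with a flat green disc silhouette (64 mm in diameter) in its middle. Origin: centre of the pad's underside, right under the silhouette's centre (the top is 4 mm above it); x along one side of the pad, z up
- mug: white ceramic mug, not to be disturbed: 76 mm across, 90 mm high, with a handle, standing at the far side of the desk. Origin: centre of its underside, z up
- bottle: light blue bottle of screen cleaner with a blue cap, not to be disturbed: 52 mm across, 130 mm high, standing at the far side of the desk. Origin: centre of its underside, z up
Not all that is in view belongs to the job. What is shaped like the speaker_pad but purple or yellow is not meant.

How it is judged (in metres and radians):
At the end, for the whole second after the job is handed in: Each of the four lies flat (within 0.12 rad) on its own pad, its centre within 12 mm of the pad's centre in plan and no more than 4 mm above its resting height; the mouse, brick and drive have their length within 0.2 rad of the silhouette's length, either way round; all are released and at rest (horizontal distance between mouse_mid and mouse_pad below 0.012 m and z of mouse_mid in the frame of mouse_pad below 0.024 m and angle between each of mouse_mid, charger_mid, drive_mid, speaker_mid's own z axis and vertical below 0.12 rad and linear speed of each of mouse, charger, drive, speaker below 0.02 m/s and contact force between each of mouse, charger, drive, speaker and the fingers below 0.1 N and angle between the x axis of mouse_mid and the x axis of mouse_pad, either way round below 0.2 rad and horizontal distance between charger_mid and charger_pad below 0.012 m and z of charger_mid in the frame of charger_pad below 0.023 m and angle between the x axis of charger_mid and the x axis of charger_pad, either way round below 0.2 rad and horizontal distance between drive_mid and drive_pad below 0.012 m and z of drive_mid in the frame of drive_pad below 0.015 m and angle between the x axis of drive_mid and the x axis of drive_pad, either way round below 0.2 rad and horizontal distance between speaker_mid and speaker_pad below 0.012 m and z of speaker_mid in the frame of speaker_pad below 0.029 m); the robot touches nothing.
It fails at once if the mouse is let go or dropped more than 35 mm above the surface (height (world z) of mouse_mid above 0.051 m and contact force between mouse and the arm below 0.01 N and contact force between mouse and the fingers below 0.01 N).
It fails at once if the charger is let go or dropped more than 35 mm above the surface (height (world z) of charger_mid above 0.05 m and contact force between charger and the arm below 0.01 N and contact force between charger and the fingers below 0.01 N).
It fails at once if the drive is let go or dropped more than 35 mm above the surface (height (world z) of drive_mid above 0.042 m and contact force between drive and the arm below 0.01 N and contact force between drive and the fingers below 0.01 N).
It fails at once if the speaker is let go or dropped more than 35 mm above the surface (height (world z) of speaker_mid above 0.056 m and contact force between speaker and the arm below 0.01 N and contact force between speaker and the fingers below 0.01 N).
It fails at once if the mug or the bottle is pushed aside by more than 25 mm or tipped (distance of any of mug, bottle from where it was at the start of the episode above 0.025 m or angle between any of mug, bottle's own z axis and vertical above 0.5 rad).
It also fails if it takes over 106 s, if anything falls off the work surface, if the arm or the gripper's body presses on something with over 40 N, if the wrist force passes 120 N, or if a joint passes its speed limit or range.

## Working session

There is one attempt and no reset: what is moved stays moved. The work goes in short steps, Python scripts to look and compute and a tool call to move; the robot and the scene stay as the last step left them, time stands still between calls to the robot, and variables do not carry over. Pictures are saved under pics/ and viewed, about 12 in all and at most 16, crops included, and the job is handed in when it is done.

Besides the shell and the picture viewer there is one more tool, called after ">>>" as name([rows], argument=value, ...), one row to a line, values as JSON. apply_moves: Moves the arm, as the interface text tells. Its arguments: {"type":"object","properties":{"motion":{"type":"array"}},"required":["motion"]}

```bash
mkdir -p pics; ls; python3 - <<'E'
from bench import robot, eyes
import cv2,numpy as np
print({k:np.round(v,3).tolist() for k,v in robot.get_obs().items()})
for c in ("top","scene"):
    f=eyes.grab_frame(c); cv2.imwrite(f"pics/{c}0.png",f["image"][:,:,::-1])
    print(c,f["vfov"],f["cx"],f["cy"],np.round(f["rvec"],4),np.round(f["tvec"],4))
    for n in "mouse_mid charger_mid drive_mid speaker_mid mouse_pad charger_pad drive_pad speaker_pad mug bottle".split():
        print(n,[(np.round(d["position"],3).tolist(),round(d["confidence"],2)) for d in eyes.landmark_of(c,n)][:4])
E
```

```text
pics
{'t': 0.0, 'q': [79.612, 29.125, -13.608, 86.01, 7.204, 65.826, -8.87], 'qd': [-0.055, 0.045, 0.0, -0.044, -0.02, 0.003, -0.073], 'joint_torque': [-0.0, -62.06, -2.186, -24.965, 0.013, 0.012, -0.0], 'tool_pos': [0.177, -0.599, 0.2], 'tool_rot': [179.996, 0.102, -73.567], 'contact_force': [-0.4, 0.053, -0.286], 'ft_torque': [-0.002, 0.044, -0.037], 'width': 0.085}
top 53.910626431919574 322.20378367756547 240.0930415209032 [ 2.1624 -2.1249  0.137 ] [-0.0051  0.4985  1.2658]
mouse_mid [([0.461, 0.005, 0.015], 0.67), ([0.677, -0.004, 0.018], 0.26)]
charger_mid [([0.677, -0.005, 0.018], 0.6)]
drive_mid [([0.392, -0.225, 0.008], 0.87)]
speaker_mid [([0.61, 0.237, 0.025], 0.86)]
mouse_pad [([0.596, -0.214, -0.003], 0.6)]
charger_pad [([0.406, 0.246, -0.0], 0.78), ([0.508, 0.428, -0.001], 0.27)]
drive_pad [([0.501, -0.4, -0.003], 0.88), ([0.799, -0.132, 0.002], 0.32)]
speaker_pad [([0.508, 0.424, -0.002], 0.82), ([0.692, 0.425, 0.003], 0.82), ([0.219, 0.303, 0.005], 0.71)]
mug [([0.788, 0.145, -0.001], 0.78)]
bottle [([0.8, -0.131, 0.002], 0.97), ([0.406, 0.245, -0.001], 0.19)]
scene 47.18170640606191 312.57196826702966 236.202687700435 [ 0.9323  2.5435 -1.0086] [ 0.412  -0.2105  1.7104]
mouse_mid [([0.461, 0.003, 0.014], 0.95)]
charger_mid [([0.678, -0.004, 0.012], 0.7)]
drive_mid [([0.391, -0.22, 0.011], 0.88)]
speaker_mid [([0.613, 0.236, 0.026], 0.77)]
mouse_pad [([0.592, -0.214, -0.005], 0.71)]
charger_pad [([0.408, 0.246, -0.004], 0.62)]
drive_pad [([0.504, -0.408, 0.005], 0.83)]
speaker_pad [([0.694, 0.422, -0.002], 0.95), ([0.219, 0.31, -0.002], 0.81), ([0.508, 0.421, 0.003], 0.66)]
mug [([0.794, 0.144, -0.001], 0.73)]
bottle [([0.81, -0.13, 0.002], 0.67)]
```

View pics/top0.png

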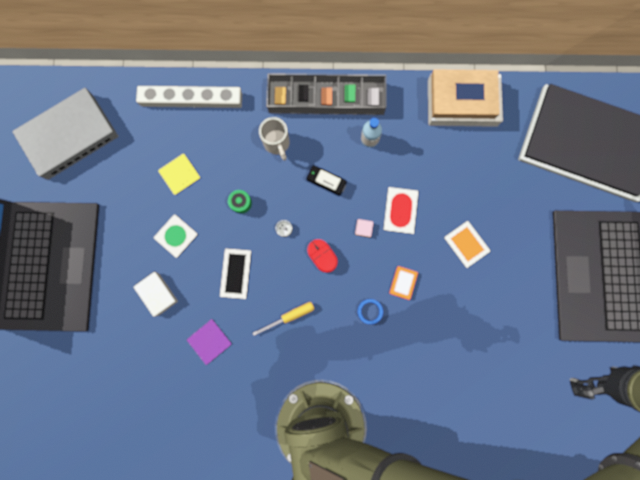

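View pics/scene0.png

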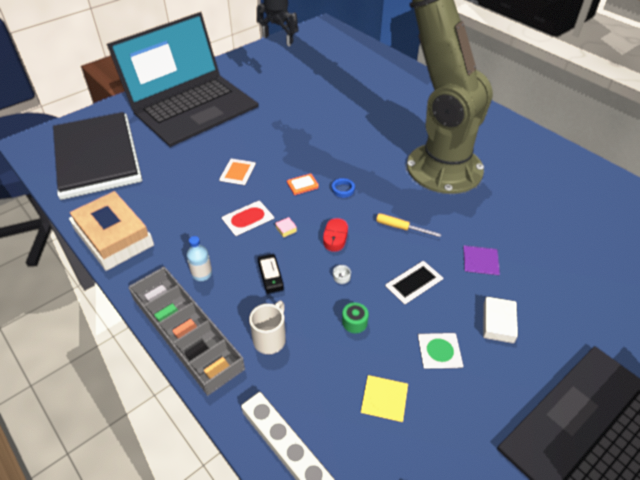

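```bash
cat > h.py <<'E'
import numpy as np, cv2
from scipy.optimize import minimize
S=4
def frames(eyes,cams=("top","scene")): return {c:eyes.grab_frame(c) for c in cams}
def proj(f,P):
    F=240/np.tan(np.radians(f["vfov"]/2)); K=np.array([[F,0,f["cx"]],[0,F,f["cy"]],[0,0,1.]])
    return cv2.projectPoints(np.asarray(P,float).reshape(-1,3),np.array(f["rvec"],float),np.array(f["tvec"],float),K,None)[0][:,0]
def outline(kind,l,w):
    if kind=="box": return np.array([[l,w],[-l,w],[-l,-w],[l,-w]])/2
    t=np.linspace(0,2*np.pi,48,endpoint=False); d=(l-w)/2
    return np.c_[w/2*np.cos(t)+d*np.sign(np.cos(t)),w/2*np.sin(t)]
# name: kind, l, w, [(z,scale)...], start, hsv lambda
red=lambda h,s,v:((h<8)|(h>172))&(s>130)&(v>50)
org=lambda h,s,v:(h>=7)&(h<25)&(s>110)&(v>90)
grn=lambda h,s,v:(h>50)&(h<90)&(s>90)&(v>40)
blk=lambda h,s,v:(v<50)|(s<70)
M={"mouse":("oval",.1,.06,[(0,1),(.018,1),(.033,.55)],red),"charger":("box",.11,.048,[(0,1),(.03,1)],blk),
"drive":("box",.08,.058,[(0,1),(.014,1)],lambda h,s,v:org(h,s,v)|(s<70)),"speaker":("oval",.0621,.062,[(0,1),(.042,1)],lambda h,s,v:grn(h,s,v)|(v<50)),
"mouse_pad":("oval",.102,.062,[(.004,1)],red),"charger_pad":("box",.112,.05,[(.004,1)],lambda h,s,v:(v<70)),
"drive_pad":("box",.082,.06,[(.004,1)],org),"speaker_pad":("oval",.0641,.064,[(.004,1)],grn),
"speaker_sq":("box",.088,.088,[(.004,1)],lambda h,s,v:grn(h,s,v)|(s<70))}
def pts(name,x,y,a,z0=0):
    k,l,w,zs,_=M[name]; o=outline(k,l,w); R=np.array([[np.cos(a),-np.sin(a)],[np.sin(a),np.cos(a)]])
    return np.vstack([np.c_[(o*s)@R.T+[x,y],np.full(len(o),z+z0)] for z,s in zs])
def fit(fr,name,x0,y0,z0=0,r=.085,angs=range(0,180,20)):
    D={}
    for c,f in fr.items():
        h,s,v=[a.astype(int) for a in cv2.split(cv2.cvtColor(np.ascontiguousarray(f["image"]),cv2.COLOR_RGB2HSV))]
        m=M[name][4](h,s,v).astype(np.uint8)
        t=np.linspace(0,6.28,40); g=np.zeros_like(m)
        cv2.fillConvexPoly(g,proj(f,np.c_[x0+r*np.cos(t),y0+r*np.sin(t),0*t+.012+z0]).astype(np.int32),1)
        m&=g; n,lab,st,_=cv2.connectedComponentsWithStats(m)
        if n<2: continue
        m=(lab==1+np.argmax(st[1:,4])).astype(np.uint8)
        ct,_=cv2.findContours(m,cv2.RETR_EXTERNAL,cv2.CHAIN_APPROX_NONE); cv2.drawContours(m,ct,-1,1,-1)
        D[c]=cv2.resize(m,None,fx=S,fy=S,interpolation=cv2.INTER_NEAREST)
    def cost(p):
        e=0
        for c,m in D.items():
            q=cv2.convexHull(((proj(fr[c],pts(name,*p,z0))+.5)*S*16).astype(np.int32)); g=np.zeros_like(m)
            cv2.fillConvexPoly(g,q,1,shift=4); e+=1-(g&m).sum()/(g|m).sum()
        return e/len(D)
    a0=min(angs,key=lambda a:cost([x0,y0,np.radians(a)]))
    sx=np.array([[x0,y0,np.radians(a0)]]*4); sx[1,0]+=.008; sx[2,1]+=.008; sx[3,2]+=.25
    o=minimize(cost,sx[0],method="Nelder-Mead",options=dict(initial_simplex=sx,xatol=1e-4,fatol=1e-4,maxiter=120))
    return o.x[0],o.x[1],np.degrees(o.x[2]),o.fun
E
cat > m.py <<'E'
from bench import eyes
from h import *
fr=frames(eyes)
for n,x,y in [("mouse",.461,.004),("charger",.677,-.004),("drive",.391,-.222),("speaker",.612,.236),("mouse_pad",.594,-.214),("charger_pad",.407,.246),("drive_pad",.502,-.404),("speaker_pad",.508,.422),("speaker_sq",.508,.422)]:
    for cs in (("top",),("scene",),("top","scene")):
        print(n,cs,np.round(fit({c:fr[c] for c in cs},n,x,y),3))
E
python3 m.py
```

```text
mouse ('top',) [4.5900e-01 4.0000e-03 3.7106e+01 5.7000e-02]
mouse ('scene',) [ 4.5300e-01 -7.0000e-03  3.7715e+01  5.8000e-02]
mouse ('top', 'scene') [ 0.457  0.    40.917  0.141]
charger ('top',) [ 6.7400e-01 -4.0000e-03  6.3521e+01  2.0500e-01]
charger ('scene',) [ 6.7500e-01 -1.0000e-02  6.1924e+01  1.7000e-01]
charger ('top', 'scene') [ 6.7700e-01 -6.0000e-03  6.3555e+01  1.9500e-01]
drive ('top',) [ 3.90000e-01 -2.23000e-01  1.63034e+02  1.23000e-01]
drive ('scene',) [ 3.85000e-01 -2.31000e-01  1.63654e+02  1.49000e-01]
drive ('top', 'scene') [  0.388  -0.224 161.858   0.181]
speaker ('top',) [6.07000e-01 2.40000e-01 1.22681e+02 7.80000e-02]
speaker ('scene',) [ 0.607  0.235 37.678  0.052]
speaker ('top', 'scene') [ 0.608  0.237 29.371  0.108]
mouse_pad ('top',) [ 0.596 -0.215 -3.914  0.2  ]
mouse_pad ('scene',) [ 5.94000e-01 -2.23000e-01  1.75592e+02  1.65000e-01]
mouse_pad ('top', 'scene') [ 0.594 -0.22  -9.054  0.186]
charger_pad ('top',) [ 0.41   0.248 -2.088  0.28 ]
charger_pad ('scene',) [ 0.406  0.241 -5.163  0.229]
charger_pad ('top', 'scene') [ 0.406  0.243 -2.294  0.256]
drive_pad ('top',) [ 0.501 -0.403 35.541  0.178]
drive_pad ('scene',) [ 0.503 -0.408 36.975  0.16 ]
drive_pad ('top', 'scene') [ 0.501 -0.405 36.099  0.175]
speaker_pad ('top',) [ 0.51   0.422 21.307  0.225]
speaker_pad ('scene',) [ 0.51   0.418 77.924  0.142]
speaker_pad ('top', 'scene') [  0.509   0.419 147.863   0.185]
speaker_sq ('top',) [5.08000e-01 4.21000e-01 1.40559e+02 1.26000e-01]
speaker_sq ('scene',) [5.12000e-01 4.20000e-01 1.39846e+02 1.01000e-01]
speaker_sq ('top', 'scene') [5.11000e-01 4.21000e-01 1.41413e+02 1.16000e-01]
```

```bash
cat >> h.py <<'E'
gry=lambda h,s,v:(s<70)&(v>90)
M.update(P_mouse=("box",.124,.084,[(.004,1)],gry),P_charger=("box",.134,.072,[(.004,1)],gry),P_drive=("box",.104,.082,[(.004,1)],gry),P_speaker=("box",.088,.088,[(.004,1)],gry))
E
cat > g.py <<'E'
# usage: g.py x y z yaw [from x y z yaw]: prints turn and shift in the tool's axes
import sys; import numpy as np
from scipy.spatial.transform import Rotation as R
a=list(map(float,sys.argv[1:])); rot=lambda y:R.from_euler("xyz",[180,0,y],degrees=True)
if len(a)>4: p,r=np.array(a[4:7]),rot(a[7])
else:
    from bench import robot
    o=robot.get_obs(); p=np.array(o["tool_pos"]); r=R.from_euler("xyz",o["tool_rot"],degrees=True)
print(np.round((r.inv()*rot(a[3])).as_rotvec(),4).tolist(),np.round(r.inv().apply(np.array(a[:3])-p),4).tolist())
E
python3 - <<'E'
from bench import eyes
from h import *
fr=frames(eyes)
for n,x,y in [("P_mouse",.594,-.214),("P_charger",.408,.247),("P_drive",.502,-.404),("P_speaker",.509,.422)]:
    for c in fr: print(n,c,np.round(fit({c:fr[c]},n,x,y),3))
E
python3 g.py .391 -.223 .11 -107; python3 g.py .391 -.223 -.003 -107
```

```text
P_mouse top [ 0.593 -0.217 -7.27   0.12 ]
P_mouse scene [ 0.596 -0.218 -5.73   0.134]
P_charger top [ 0.405  0.248 -4.836  0.125]
P_charger scene [ 0.408  0.244 -3.026  0.114]
P_drive top [ 0.501 -0.402 35.668  0.122]
P_drive scene [ 0.502 -0.405 36.403  0.158]
P_speaker top [5.09000e-01 4.23000e-01 1.43324e+02 1.27000e-01]
P_speaker scene [5.12000e-01 4.21000e-01 1.41563e+02 1.03000e-01]
[0.0, 0.0, 0.5834] [-0.3005, -0.312, 0.0911]
[0.0, 0.0, 0.5834] [-0.3005, -0.312, 0.2041]
```

>>> apply_moves([
  [[0,0,0.583,-0.3,-0.312,0.09,1],[0,0,0.583,-0.3,-0.312,0.09,1],[0,0,0.583,-0.3,-0.312,0.09,1],[0,0,0.583,-0.3,-0.312,0.09,1],[0,0,0.583,-0.3,-0.312,0.09,1],[0,0,0.583,-0.3,-0.312,0.09,1],[0,0,0.583,-0.3,-0.312,0.09,1],[0,0,0.583,-0.3,-0.312,0.09,1],[0,0,0.583,-0.3,-0.312,0.09,1],[0,0,0.583,-0.3,-0.312,0.09,1]],
])

```text
t: 2.13
tool_pos: [0.3796, -0.2434, 0.1163]
tool_rot: [-179.9, -0.0, -107.0]
contact_force: [1.1, 0.3, 0.6]
width: 0.0859
```

```bash
python3 g.py .391 -.223 .06 -107; python3 - <<'E'
from bench import eyes,robot
from h import *
print(robot.get_obs()["tool_pos"],robot.get_obs()["tool_rot"],robot.get_obs()["q"])
E
```

```text
[-0.001, -0.0003, 0.0002] [-0.0229, -0.0048, 0.0563]
[ 0.37963543 -0.24344877  0.11625641] [-1.79942618e+02 -1.46289201e-02 -1.06987050e+02] [ 36.9748957   19.6654502   -9.90988865 118.15905436   4.92405273
  42.49316622 -82.98596505]
```

>>> apply_moves([
  [[0,0,0,-0.023,-0.005,0.056,1],[0,0,0,-0.023,-0.005,0.056,1],[0,0,0,-0.023,-0.005,0.056,1],[0,0,0,-0.023,-0.005,0.056,1],[0,0,0,-0.023,-0.005,0.056,1]],
])

```text
t: 2.55
tool_pos: [0.3905, -0.2257, 0.0612]
tool_rot: [-179.9, -0.0, -107.0]
contact_force: [0.4, -0.5, 0.1]
width: 0.0855
```

```bash
python3 - <<'E'
from bench import eyes,robot
from h import *
o=robot.get_obs();print(np.round(o["tool_pos"],4),np.round(o["tool_rot"],1))
fr=frames(eyes); out=[]
for c,f in fr.items():
    im=f["image"][:,:,::-1].copy()
    u=proj(f,[o["tool_pos"]])[0]
    for p in proj(f,pts("drive",.391,-.223,np.radians(163))): cv2.circle(im,tuple(np.int32(p)),1,(255,0,255),-1)
    cv2.circle(im,tuple(np.int32(u)),2,(255,255,0),-1)
    x,y=np.int32(u); print(c,u); out.append(cv2.resize(im[y-60:y+60,x-60:x+60],(400,400)))
cv2.imwrite("pics/a.png",np.hstack(out))
E
python3 g.py .391 -.223 -.003 -107
```

```text
[ 0.3905 -0.2257  0.0612] [-179.9   -0.  -107. ]
top [407.48558525 280.31246563]
scene [301.61097853 170.24778317]
[-0.0023, -0.0009, -0.0017] [-0.0031, 0.0008, 0.0645]
```

View pics/a.png

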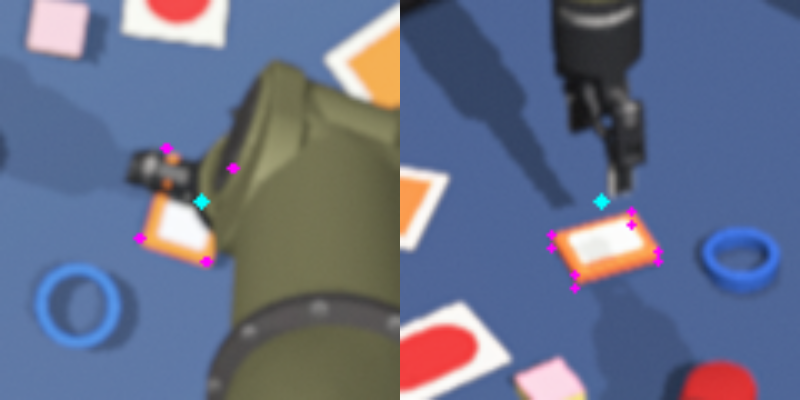

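>>> apply_moves([
  [[0,0,0,-0.003,0.001,0.03,1],[0,0,0,-0.003,0.001,0.05,1],[0,0,0,-0.003,0.001,0.06,1],[0,0,0,-0.003,0.001,0.064,1],[0,0,0,-0.003,0.001,0.064,1],[0,0,0,-0.003,0.001,0.064,0.7],[0,0,0,-0.003,0.001,0.064,0.6],[0,0,0,-0.003,0.001,0.064,0.4],[0,0,0,-0.003,0.001,0.064,0.2],[0,0,0,-0.003,0.001,0.064,0]],
])

```text
t: 3.48
tool_pos: [0.3905, -0.2216, -0.0033]
tool_rot: [-179.9, -0.0, -107.0]
contact_force: [0.8, -0.8, 0.1]
width: 0.0256
```

>>> apply_moves([
  [[0,0,0,0,0,0,0],[0,0,0,0,0,0,0],[0,0,0,0,0,0,0]],
])

```text
t: 3.73
tool_pos: [0.3903, -0.2214, -0.0037]
tool_rot: [-180.0, 0.0, -107.0]
contact_force: [0.7, -0.4, 0.5]
width: 0.0
```

```bash
cat > look.py <<'E'
import sys
from bench import eyes,robot
from h import *
o=robot.get_obs(); tag=sys.argv[1]; s=int(sys.argv[2]) if len(sys.argv)>2 else 50
C=np.array(list(map(float,sys.argv[3:6]))) if len(sys.argv)>5 else o["tool_pos"]
fr=frames(eyes); out=[]
for c,f in fr.items():
    im=np.ascontiguousarray(f["image"][:,:,::-1]); u=proj(f,[C])[0]; x,y=np.int32(u)
    x=np.clip(x,s,639-s); y=np.clip(y,s,479-s)
    cr=cv2.resize(im[y-s:y+s,x-s:x+s],(400,400),interpolation=cv2.INTER_CUBIC)
    cv2.circle(cr,tuple(np.int32((proj(f,[o["tool_pos"]])[0]-[x-s,y-s])*200/s)),3,(255,255,0),-1); out.append(cr)
cv2.imwrite(f"pics/{tag}.png",np.hstack(out))
E
python3 look.py b
```

```text
(no output)
```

View pics/b.png

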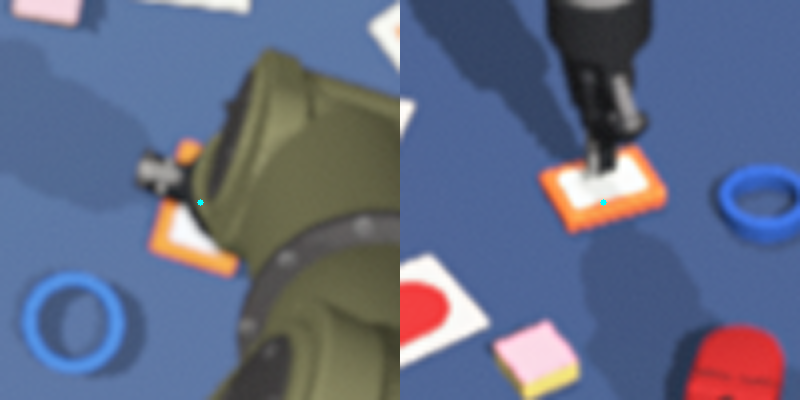

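>>> apply_moves([
  [[0,0,0,0,0,0.002,0],[0,0,0,0,0,0.004,0],[0,0,0,0,0,0.004,0]],
])

```text
t: 4.08
tool_pos: [0.3901, -0.2213, -0.0082]
tool_rot: [180.0, 0.0, -107.0]
contact_force: [-0.0, 0.3, -0.1]
width: 0.0
```

```bash
python3 - <<'E'
from bench import eyes,robot
from h import *
o=robot.get_obs();print({k:np.round(v,3).tolist() for k,v in o.items()})
E
```

```text
{'t': 4.083, 'q': [31.081, 31.797, -6.727, 126.066, 9.228, 22.61, -90.146], 'qd': [0.113, -0.281, -0.023, -0.026, -0.057, 0.602, 0.129], 'joint_torque': [-0.009, -50.93, -0.296, -10.501, 0.023, -0.094, -0.017], 'tool_pos': [0.39, -0.221, -0.008], 'tool_rot': [179.969, 0.009, -106.971], 'contact_force': [-0.022, 0.323, -0.116], 'ft_torque': [-0.021, 0.034, 0.033], 'width': 0.0}
```

>>> apply_moves([
  [[0,0,0,0,0,0.002,0],[0,0,0,0,0,0.004,0],[0,0,0,0,0,0.004,0],[0,0,0,0,0,0.004,0]],
])

```text
t: 4.42
tool_pos: [0.3902, -0.2213, -0.0119]
tool_rot: [180.0, 0.0, -107.0]
contact_force: [-0.1, 0.3, -0.1]
width: -0.0001
```

>>> apply_moves([
  [[0,0,0,0,0,0.002,0],[0,0,0,0,0,0.002,0],[0,0,0,0,0,0.002,0]],
])

```text
t: 4.67
tool_pos: [0.3902, -0.2214, -0.0138]
tool_rot: [180.0, 0.0, -107.0]
contact_force: [0.1, -0.0, 0.4]
width: 0.0002
```

>>> apply_moves([
  [[0,0,0,0,0,0.002,0],[0,0,0,0,0,0.004,0],[0,0,0,0,0,0.004,0],[0,0,0,0,0,0.004,0]],
])

```text
t: 5.0
tool_pos: [0.3905, -0.2215, -0.0162]
tool_rot: [-179.9, -0.0, -107.0]
contact_force: [-4.9, 2.3, 26.5]
width: 0.0002
```

```bash
python3 look.py c 30
```

```text
(no output)
```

View pics/c.png

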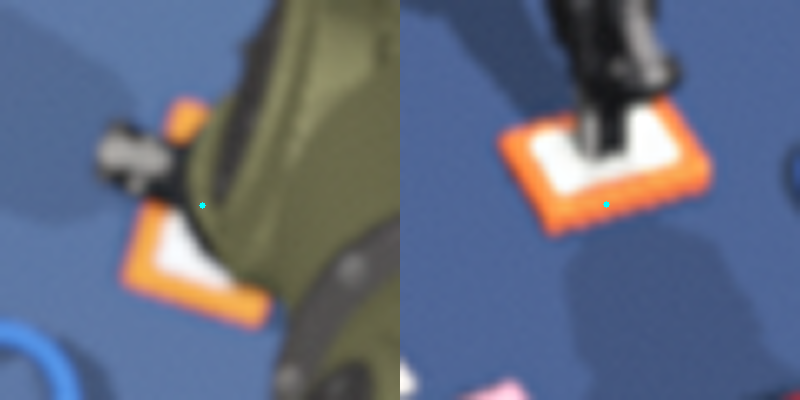

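>>> apply_moves([
  [[0,0,0,0,0,-0.02,0],[0,0,0,0,0,-0.03,1],[0,0,0,0,0,-0.03,1],[0,0,0,0,0,-0.03,1],[0,0,0,0,0,-0.03,1],[0,0,0,0,0,-0.03,1],[0,0,0,0,0,-0.03,1],[0,0,0,0,0,-0.03,1],[0,0,0,0,0,-0.03,1]],
])

```text
t: 5.85
tool_pos: [0.3901, -0.2213, 0.0119]
tool_rot: [180.0, 0.0, -107.0]
contact_force: [-0.2, 0.1, 0.1]
width: 0.0854
```

```bash
python3 - <<'E'
from bench import eyes
from h import *
fr={"scene":eyes.grab_frame("scene")}
print(np.round(fit(fr,"drive",.385,-.231),3))
E
python3 g.py .391 -.223 -.031 -107
```

```text
[  0.384  -0.231 164.664   0.287]
[0.0005, 0.0001, 0.0006] [0.0014, -0.0013, 0.043]
```

>>> apply_moves([
  [[0,0,0,0.001,-0.001,0.025,1],[0,0,0,0.001,-0.001,0.035,1],[0,0,0,0.001,-0.001,0.04,1],[0,0,0,0.001,-0.001,0.043,1],[0,0,0,0.001,-0.001,0.043,1],[0,0,0,0.001,-0.001,0.043,1]],
])

```text
t: 6.4
tool_pos: [0.3911, -0.2227, -0.0305]
tool_rot: [-180.0, -0.0, -107.0]
contact_force: [-0.4, 0.2, 0.5]
width: 0.0852
```

>>> apply_moves([
  [[0,0,0,0,0,0,0.6],[0,0,0,0,0,0,0.4],[0,0,0,0,0,0,0.4],[0,0,0,0,0,0,0.4]],
])

```text
t: 6.73
tool_pos: [0.3913, -0.2228, -0.0298]
tool_rot: [-179.9, -0.0, -107.0]
contact_force: [-1.0, 0.4, 9.5]
width: 0.0564
```

>>> apply_moves([
  [[0,0,0,0,0,-0.001,0],[0,0,0,0,0,-0.002,0],[0,0,0,0,0,-0.002,0],[0,0,0,0,0,-0.002,0]],
])

```text
t: 7.07
tool_pos: [0.3909, -0.2227, -0.0287]
tool_rot: [-180.0, 0.0, -107.0]
contact_force: [-0.1, 0.4, -0.8]
width: 0.0562
```

>>> apply_moves([
  [[0,0,0,0,0,-0.02,0],[0,0,0,0,0,-0.05,0],[0,0,0,0,0,-0.08,0],[0,0,0,0,0,-0.08,0]],
])

```text
t: 7.4
tool_pos: [0.3931, -0.2238, 0.0553]
tool_rot: [-179.6, -0.1, -107.0]
contact_force: [0.2, -0.2, -1.1]
width: 0.0561
```

```bash
python3 g.py .502 -.404 .05 -54;python3 g.py .502 -.404 -.024 -54
```

```text
[-0.0053, -0.004, -0.9247] [0.1406, -0.1568, 0.0064]
[-0.0053, -0.004, -0.9247] [0.1405, -0.1563, 0.0804]
```

>>> apply_moves([
  [[0,0,-0.925,0.14,-0.157,0.005,0],[0,0,-0.925,0.14,-0.157,0.005,0],[0,0,-0.925,0.14,-0.157,0.005,0],[0,0,-0.925,0.14,-0.157,0.005,0],[0,0,-0.925,0.14,-0.157,0.005,0],[0,0,-0.925,0.14,-0.157,0.005,0],[0,0,-0.925,0.14,-0.157,0.005,0],[0,0,-0.925,0.14,-0.157,0.005,0],[0,0,-0.925,0.14,-0.157,0.005,0],[0,0,-0.925,0.14,-0.157,0.005,0]],
])

```text
t: 8.23
tool_pos: [0.4997, -0.4022, 0.0453]
tool_rot: [180.0, 0.1, -54.1]
contact_force: [-0.2, -0.0, -0.4]
width: 0.0563
```

```bash
python3 g.py .502 -.404 -.024 -54; python3 look.py d 40
```

```text
[0.0, 0.0014, -0.0018] [0.0029, -0.0008, 0.0693]
```

View pics/d.png

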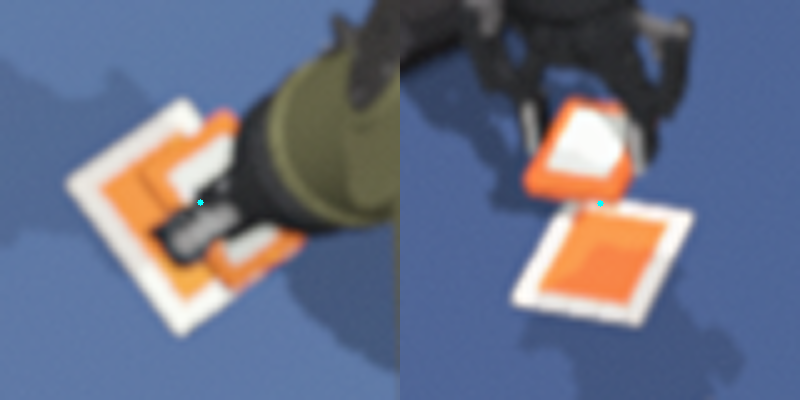

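>>> apply_moves([
  [[0,0,0,0.003,-0.001,0.03,0],[0,0,0,0.003,-0.001,0.05,0],[0,0,0,0.003,-0.001,0.06,0],[0,0,0,0.003,-0.001,0.064,0],[0,0,0,0.003,-0.001,0.067,0],[0,0,0,0.003,-0.001,0.069,0],[0,0,0,0.003,-0.001,0.069,0]],
])

```text
t: 8.92
tool_pos: [0.5033, -0.4044, -0.0221]
tool_rot: [-180.0, -0.1, -54.0]
contact_force: [-0.2, 0.5, -0.8]
width: 0.0562
```

>>> apply_moves([
  [[0,0,0,0,0,0.001,0],[0,0,0,0,0,0.002,0],[0,0,0,0,0,0.003,0],[0,0,0,0,0,0.003,0]],
])

```text
t: 9.25
tool_pos: [0.5028, -0.4043, -0.0256]
tool_rot: [-180.0, -0.0, -54.0]
contact_force: [-0.5, 0.6, -1.5]
width: 0.0559
```

>>> apply_moves([
  [[0,0,0,0,0,0.001,0],[0,0,0,0,0,0.002,0],[0,0,0,0,0,0.003,0],[0,0,0,0,0,0.003,0]],
])

```text
t: 9.58
tool_pos: [0.5029, -0.4044, -0.0258]
tool_rot: [180.0, -0.1, -54.0]
contact_force: [-6.3, 3.3, 23.5]
width: 0.0561
```

>>> apply_moves([
  [[0,0,0,0,0,-0.002,0],[0,0,0,0,0,-0.002,1],[0,0,0,0,0,-0.002,1],[0,0,0,0,0,-0.002,1],[0,0,0,0,0,-0.002,1],[0,0,0,0,0,-0.002,1],[0,0,0,0,0,-0.03,1],[0,0,0,0,0,-0.07,1],[0,0,0,0,0,-0.11,1],[0,0,0,0,0,-0.11,1]],
])

```text
t: 10.42
tool_pos: [0.507, -0.4062, 0.089]
tool_rot: [-179.8, -0.6, -54.0]
contact_force: [3.0, -0.3, 0.8]
width: 0.0853
```

```bash
python3 g.py .460 .003 .07 -53
```

```text
[-0.004, -0.011, -0.0171] [-0.3588, -0.2026, 0.016]
```

>>> apply_moves([
  [[0,0,0,-0.359,-0.202,0.016,1],[0,0,0,-0.359,-0.202,0.016,1],[0,0,0,-0.359,-0.202,0.016,1],[0,0,0,-0.359,-0.202,0.016,1],[0,0,0,-0.359,-0.202,0.016,1],[0,0,0,-0.359,-0.202,0.016,1],[0,0,0,-0.359,-0.202,0.016,1],[0,0,0,-0.359,-0.202,0.016,1],[0,0,0,-0.359,-0.202,0.016,1],[0,0,0,-0.359,-0.202,0.016,1]],
])

```text
t: 11.25
tool_pos: [0.4545, 0.0075, 0.0652]
tool_rot: [-180.0, 0.0, -53.9]
contact_force: [0.7, -0.3, -0.9]
width: 0.0853
```

```bash
python3 - <<'E'
from bench import eyes
from h import *
fr=frames(eyes)
for c in fr: 
    f={c:fr[c]}
    print(c,np.round(fit(f,"drive",.502,-.404,z0=.004),3),np.round(fit(f,"P_drive",.502,-.404),3))
E
python3 g.py .460 .003 .03 -53
```

```text
top [ 0.502 -0.399 47.239  0.467] [ 0.5   -0.401 36.211  0.117]
scene [ 0.508 -0.393 20.401  0.369] [ 0.505 -0.399 34.207  0.677]
[-0.0028, 0.0019, -0.0065] [0.0107, 0.0013, 0.0355]
```

>>> apply_moves([
  [[0,0,0,0.01,0.001,0.03,1],[0,0,0,0.01,0.001,0.03,1],[0,0,0,0.01,0.001,0.03,1]],
])

```text
t: 11.6
tool_pos: [0.459, -0.0043, 0.0345]
tool_rot: [179.8, 0.1, -54.0]
contact_force: [0.7, -0.5, -0.2]
width: 0.0851
```

```bash
python3 g.py .460 .003 -.027 -53; python3 look.py e 40
```

```text
[0.0028, 0.0018, -0.0178] [-0.0052, -0.0053, 0.0615]
```

View pics/e.png

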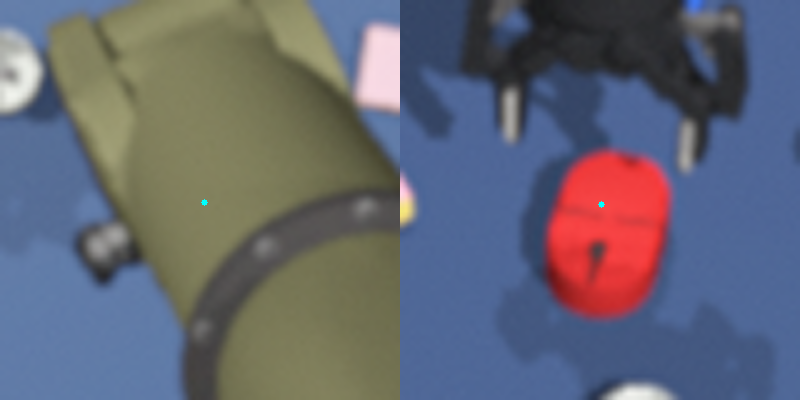

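>>> apply_moves([
  [[0,0,-0.018,-0.005,-0.005,0.02,1],[0,0,-0.018,-0.005,-0.005,0.04,1],[0,0,-0.018,-0.005,-0.005,0.055,1],[0,0,-0.018,-0.005,-0.005,0.0615,1],[0,0,-0.018,-0.005,-0.005,0.0615,1],[0,0,-0.018,-0.005,-0.005,0.0615,0.5],[0,0,-0.018,-0.005,-0.005,0.0615,0.4],[0,0,-0.018,-0.005,-0.005,0.0615,0.2],[0,0,-0.018,-0.005,-0.005,0.0615,0],[0,0,-0.018,-0.005,-0.005,0.0615,0]],
])

```text
t: 12.53
tool_pos: [0.462, 0.0032, -0.0249]
tool_rot: [-179.9, -0.1, -53.0]
contact_force: [-1.7, 0.3, 6.2]
width: 0.059
```

Gripped at 59 mm. Lift and move to the mouse pad.

>>> apply_moves([
  [[0,0,0,0,0,0,0],[0,0,0,0,0,-0.02,0],[0,0,0,0,0,-0.05,0],[0,0,0,0,0,-0.08,0],[0,0,0,0,0,-0.08,0]],
])

```text
t: 12.95
tool_pos: [0.4641, 0.0036, 0.0588]
tool_rot: [-179.6, -0.3, -53.0]
contact_force: [1.0, -0.4, -1.0]
width: 0.0591
```

```bash
python3 g.py .595 -.216 .045 -96
```

```text
[-0.0078, -0.0021, 0.7512] [0.2541, 0.0279, 0.0149]
```

>>> apply_moves([
  [[0,0,0.751,0.254,0.027,0.01,0],[0,0,0.751,0.254,0.027,0.01,0],[0,0,0.751,0.254,0.027,0.01,0],[0,0,0.751,0.254,0.027,0.01,0],[0,0,0.751,0.254,0.027,0.01,0],[0,0,0.751,0.254,0.027,0.01,0],[0,0,0.751,0.254,0.027,0.01,0],[0,0,0.751,0.254,0.027,0.01,0],[0,0,0.751,0.254,0.027,0.01,0],[0,0,0.751,0.254,0.027,0.01,0]],
])

```text
t: 13.78
tool_pos: [0.5921, -0.2139, 0.0438]
tool_rot: [180.0, 0.1, -95.8]
contact_force: [0.8, 0.2, -1.3]
width: 0.0588
```

```bash
python3 g.py .595 -.216 -.018 -96; python3 look.py f 40
```

```text
[0.0007, 0.0012, 0.003] [0.0019, -0.0031, 0.0618]
```

View pics/f.png

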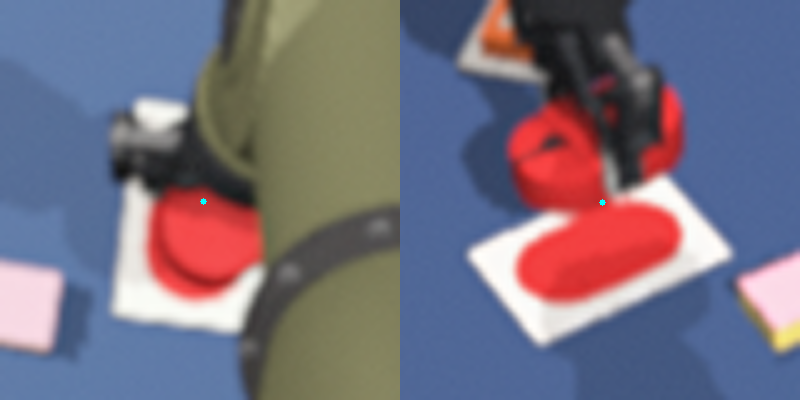

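>>> apply_moves([
  [[0,0,0,0.002,-0.003,0.03,0],[0,0,0,0.002,-0.003,0.05,0],[0,0,0,0.002,-0.003,0.058,0],[0,0,0,0.002,-0.003,0.062,0],[0,0,0,0.002,-0.003,0.064,0],[0,0,0,0.002,-0.003,0.065,0],[0,0,0,0.002,-0.003,0.065,0]],
])

```text
t: 14.47
tool_pos: [0.5961, -0.218, -0.0203]
tool_rot: [-179.9, -0.0, -96.0]
contact_force: [0.1, -0.4, -0.5]
width: 0.0587
```

>>> apply_moves([
  [[0,0,0,0,0,0.001,0],[0,0,0,0,0,0.002,0],[0,0,0,0,0,0.002,0]],
])

```text
t: 14.72
tool_pos: [0.5963, -0.2182, -0.0209]
tool_rot: [-179.9, -0.0, -96.0]
contact_force: [-3.8, 0.9, 11.9]
width: 0.0588
```

>>> apply_moves([
  [[0,0,0,0,0,-0.001,0],[0,0,0,0,0,-0.001,1],[0,0,0,0,0,-0.001,1],[0,0,0,0,0,-0.001,1],[0,0,0,0,0,-0.001,1],[0,0,0,0,0,-0.001,1],[0,0,0,0,0,-0.03,1],[0,0,0,0,0,-0.07,1],[0,0,0,0,0,-0.09,1],[0,0,0,0,0,-0.09,1]],
])

```text
t: 15.55
tool_pos: [0.5986, -0.2188, 0.0719]
tool_rot: [-179.5, -0.1, -96.0]
contact_force: [1.0, -0.1, 0.4]
width: 0.0853
```

```bash
python3 g.py .676 -.004 .06 -26.5
```

```text
[-0.0061, -0.0064, -1.2126] [-0.2217, -0.0545, 0.012]
```

>>> apply_moves([
  [[0,0,-1.213,-0.222,-0.054,0.01,1],[0,0,-1.213,-0.222,-0.054,0.01,1],[0,0,-1.213,-0.222,-0.054,0.01,1],[0,0,-1.213,-0.222,-0.054,0.01,1],[0,0,-1.213,-0.222,-0.054,0.01,1],[0,0,-1.213,-0.222,-0.054,0.01,1],[0,0,-1.213,-0.222,-0.054,0.01,1],[0,0,-1.213,-0.222,-0.054,0.01,1],[0,0,-1.213,-0.222,-0.054,0.01,1],[0,0,-1.213,-0.222,-0.054,0.01,1]],
])

```text
t: 16.38
tool_pos: [0.6719, -0.0027, 0.0557]
tool_rot: [180.0, 0.1, -26.1]
contact_force: [-0.3, -0.0, -0.1]
width: 0.0853
```

```bash
python3 g.py .676 -.004 .03 -26.5; python3 - <<'E'
from bench import eyes
from h import *
M["plate"]=("box",.06,.04,[(.018,1)],gry)
fr=frames(eyes)
for c in fr:
    f={c:fr[c]}
    print(c,"mouse",np.round(fit(f,"mouse",.595,-.216,z0=.004,r=.07),3),"Pm",np.round(fit(f,"P_mouse",.595,-.216),3),"Pd",np.round(fit(f,"P_drive",.502,-.404),3))
E
python3 look.py g1 35 .502 -.404 .01; python3 look.py g2 35 .595 -.216 .02
python3 -c "
import cv2,numpy as np
cv2.imwrite('pics/g.png',cv2.resize(np.vstack([cv2.imread('pics/g1.png'),cv2.imread('pics/g2.png')]),(600,600)))"
```

```text
[0.0006, 0.0011, 0.0075] [0.0043, -0.0007, 0.0257]
top mouse [  0.61   -0.231 147.256   0.811] Pm [ 0.609 -0.247  1.548  0.781] Pd [ 0.499 -0.402 36.322  0.172]
scene mouse [ 6.08000e-01 -2.34000e-01  2.40662e+02  3.67000e-01] Pm [  0.619  -0.241 200.749   0.814] Pd [ 0.512 -0.405 40.493  0.748]
```

View pics/g.png

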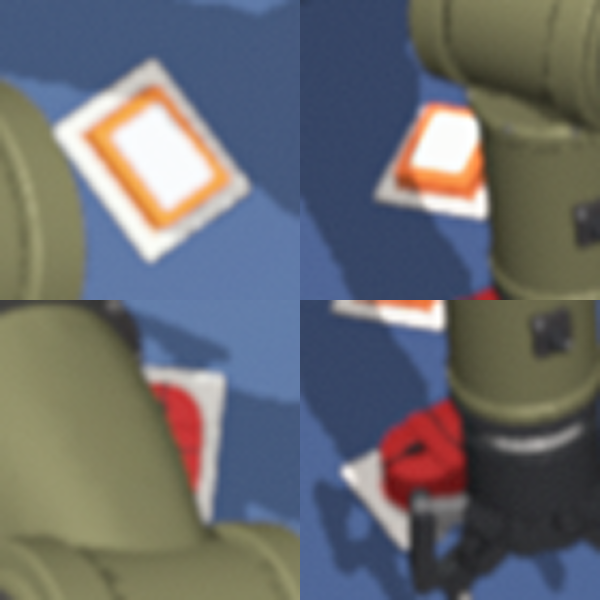

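>>> apply_moves([
  [[0,0,0.007,0.004,-0.001,0.03,1],[0,0,0.007,0.004,-0.001,0.055,1],[0,0,0.007,0.004,-0.001,0.07,1],[0,0,0.007,0.004,-0.001,0.08,1],[0,0,0.007,0.004,-0.001,0.082,1],[0,0,0.007,0.004,-0.001,0.082,1]],
])

```text
t: 17.18
tool_pos: [0.6762, -0.0035, -0.0254]
tool_rot: [180.0, 0.0, -26.9]
contact_force: [-0.6, 0.7, 0.0]
width: 0.0853
```

>>> apply_moves([
  [[0,0,0,0,0,0,0.5],[0,0,0,0,0,0,0.4],[0,0,0,0,0,0,0.2],[0,0,0,0,0,0,0],[0,0,0,0,0,0,0],[0,0,0,0,0,0,0]],
])

```text
t: 17.68
tool_pos: [0.6773, -0.0037, -0.0237]
tool_rot: [-179.9, -0.1, -26.9]
contact_force: [0.1, -0.7, 7.0]
width: 0.0469
```

>>> apply_moves([
  [[0,0,0,0,0,-0.02,0],[0,0,0,0,0,-0.05,0],[0,0,0,0,0,-0.09,0],[0,0,0,0,0,-0.09,0]],
])

```text
t: 18.02
tool_pos: [0.6804, -0.0027, 0.0725]
tool_rot: [-179.7, -0.5, -26.9]
contact_force: [2.4, -0.3, -0.9]
width: 0.0471
```

```bash
python3 g.py .407 .247 .055 86
```

```text
[0.0051, -0.0118, -1.9704] [-0.357, -0.0989, 0.0149]
```

>>> apply_moves([
  [[0,0,-1.97,-0.356,-0.099,0.01,0],[0,0,-1.97,-0.356,-0.099,0.01,0],[0,0,-1.97,-0.356,-0.099,0.01,0],[0,0,-1.97,-0.356,-0.099,0.01,0],[0,0,-1.97,-0.356,-0.099,0.01,0],[0,0,-1.97,-0.356,-0.099,0.01,0],[0,0,-1.97,-0.356,-0.099,0.01,0],[0,0,-1.97,-0.356,-0.099,0.01,0],[0,0,-1.97,-0.356,-0.099,0.01,0],[0,0,-1.97,-0.356,-0.099,0.01,0]],
])

```text
t: 18.85
tool_pos: [0.3978, 0.2517, 0.056]
tool_rot: [-179.8, -0.2, 45.7]
contact_force: [-0.2, 0.8, -2.0]
width: 0.0469
```

```bash
python3 g.py .407 .247 .04 86
```

```text
[-0.002, -0.0038, -0.7036] [0.0031, 0.0099, 0.016]
```

>>> apply_moves([
  [[0,0,-0.704,0.003,0.007,0.01,0],[0,0,-0.704,0.003,0.007,0.01,0],[0,0,-0.704,0.003,0.007,0.01,0],[0,0,-0.704,0.003,0.007,0.01,0],[0,0,-0.704,0.003,0.007,0.01,0],[0,0,-0.704,0.003,0.007,0.01,0],[0,0,-0.704,0.003,0.007,0.01,0],[0,0,-0.704,0.003,0.007,0.01,0]],
])

```text
t: 19.52
tool_pos: [0.4106, 0.2425, 0.0447]
tool_rot: [-180.0, -0.0, 84.9]
contact_force: [-0.2, -0.5, -2.2]
width: 0.0467
```

```bash
python3 g.py .407 .247 -.018 86;python3 look.py i 40; python3 - <<'E'
from bench import eyes
from h import *
fr=frames(eyes)
for c in fr:
    f={c:fr[c]}
    print(c,"mouse",np.round(fit(f,"mouse",.595,-.216,z0=.004,r=.07),3),"Pm",np.round(fit(f,"P_mouse",.595,-.216),3))
E
```

```text
[-0.0002, -0.0003, -0.0191] [0.0041, -0.004, 0.0627]
top mouse [ 0.594 -0.218 -9.445  0.132] Pm [ 0.593 -0.218 -5.199  0.119]
scene mouse [ 0.59  -0.228  5.627  0.11 ] Pm [ 0.598 -0.215 -6.417  0.628]
```

View pics/i.png

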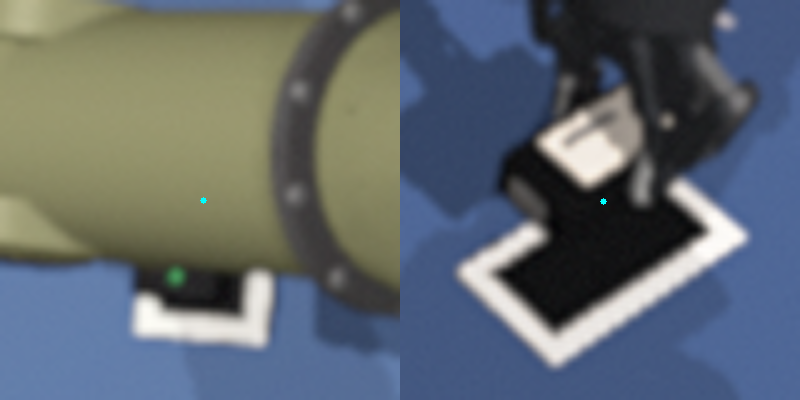

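>>> apply_moves([
  [[0,0,-0.019,0.004,-0.004,0.03,0],[0,0,-0.019,0.004,-0.004,0.05,0],[0,0,-0.019,0.004,-0.004,0.058,0],[0,0,-0.019,0.004,-0.004,0.061,0],[0,0,-0.019,0.004,-0.004,0.063,0],[0,0,-0.019,0.004,-0.004,0.064,0],[0,0,-0.019,0.004,-0.004,0.064,0]],
])

```text
t: 20.3
tool_pos: [0.4073, 0.2473, -0.0186]
tool_rot: [180.0, -0.0, 86.1]
contact_force: [1.3, -0.5, -2.6]
width: 0.0472
```

>>> apply_moves([
  [[0,0,0,0,0,0.001,0],[0,0,0,0,0,0.002,0],[0,0,0,0,0,0.002,0]],
])

```text
t: 20.55
tool_pos: [0.4075, 0.2472, -0.0198]
tool_rot: [179.9, -0.0, 86.2]
contact_force: [-2.0, -2.9, 12.8]
width: 0.0468
```

>>> apply_moves([
  [[0,0,0,0,0,-0.001,0],[0,0,0,0,0,-0.001,1],[0,0,0,0,0,-0.001,1],[0,0,0,0,0,-0.001,1],[0,0,0,0,0,-0.001,1],[0,0,0,0,0,-0.001,1],[0,0,0,0,0,-0.001,1],[0,0,0,0,0,-0.03,1],[0,0,0,0,0,-0.07,1],[0,0,0,0,0,-0.09,1]],
])

```text
t: 21.38
tool_pos: [0.4068, 0.2482, 0.0715]
tool_rot: [180.0, -0.1, 86.2]
contact_force: [0.3, 1.2, 0.4]
width: 0.0852
```

```bash
python3 - <<'E'
from bench import eyes
from h import *
fr=frames(eyes)
for c in fr:
    print(c,"sp",np.round(fit({c:fr[c]},"speaker",.608,.238),3),[np.round(d["position"],3) for d in eyes.landmark_of(c,"speaker_mid")][:1])
E
python3 g.py .608 .238 .065 60
```

```text
top sp [6.07000e-01 2.40000e-01 1.25993e+02 7.70000e-02] [array([0.612, 0.234, 0.025])]
scene sp [6.07000e-01 2.34000e-01 1.08424e+02 5.10000e-02] [array([0.613, 0.236, 0.021])]
[0.0011, -0.0002, 0.4562] [0.0049, 0.2009, 0.0041]
```

>>> apply_moves([
  [[0,0,0.456,0.005,0.202,0.004,1],[0,0,0.456,0.005,0.202,0.004,1],[0,0,0.456,0.005,0.202,0.004,1],[0,0,0.456,0.005,0.202,0.004,1],[0,0,0.456,0.005,0.202,0.004,1],[0,0,0.456,0.005,0.202,0.004,1],[0,0,0.456,0.005,0.202,0.004,1],[0,0,0.456,0.005,0.202,0.004,1]],
])

```text
t: 22.25
tool_pos: [0.6072, 0.2385, 0.063]
tool_rot: [-179.9, 0.1, 60.1]
contact_force: [-1.5, 0.7, 0.2]
width: 0.0852
```

```bash
python3 g.py .609 .238 -.022 60; python3 look.py j 40
python3 - <<'E'
from bench import eyes
from h import *
fr=frames(eyes)
for c in fr: print(c,np.round(fit({c:fr[c]},"P_charger",.407,.247),3),np.round(fit({c:fr[c]},"mouse",.595,-.216,z0=.004,r=.07),3))
E
```

```text
[-0.0022, 0.0022, 0.0019] [0.0006, 0.002, 0.085]
top [ 0.405  0.247 -3.947  0.122] [ 0.593 -0.218 -9.561  0.158]
scene [ 0.411  0.248 -4.462  0.647] [ 0.591 -0.228  6.637  0.114]
```

View pics/j.png

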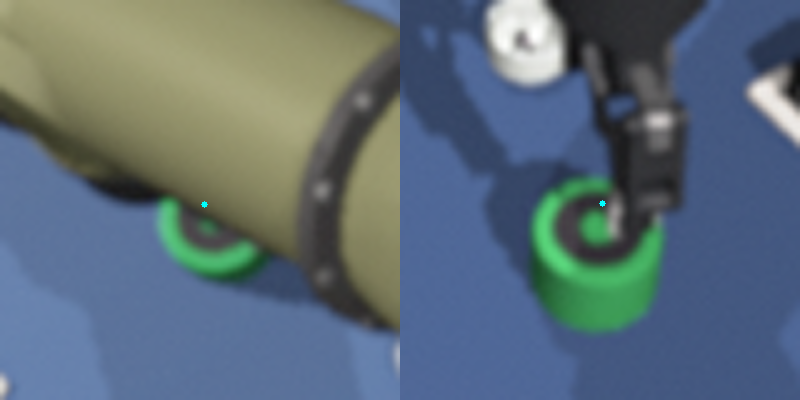

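>>> apply_moves([
  [[0,0,0,0.001,0.002,0.03,1],[0,0,0,0.001,0.002,0.05,1],[0,0,0,0.001,0.002,0.065,1],[0,0,0,0.001,0.002,0.078,1],[0,0,0,0.001,0.002,0.082,1],[0,0,0,0.001,0.002,0.082,1]],
])

```text
t: 22.95
tool_pos: [0.6104, 0.2383, -0.018]
tool_rot: [-179.9, 0.1, 60.1]
contact_force: [0.6, 0.6, -0.2]
width: 0.0855
```

>>> apply_moves([
  [[0,0,0,0,0,0,0.6],[0,0,0,0,0,0,0.4],[0,0,0,0,0,0,0.2],[0,0,0,0,0,0,0],[0,0,0,0,0,0,0]],
])

```text
t: 23.37
tool_pos: [0.6117, 0.239, -0.0156]
tool_rot: [179.9, -0.1, 60.0]
contact_force: [-1.2, -0.2, 6.6]
width: 0.0604
```

>>> apply_moves([
  [[0,0,0,0,0,-0.02,0],[0,0,0,0,0,-0.05,0],[0,0,0,0,0,-0.07,0],[0,0,0,0,0,-0.07,0]],
])

```text
t: 23.7
tool_pos: [0.613, 0.2404, 0.0578]
tool_rot: [179.8, -0.4, 60.0]
contact_force: [0.5, 1.1, -1.6]
width: 0.0604
```

```bash
python3 g.py .510 .422 .045 60
```

```text
[0.0035, -0.0062, 0.0008] [0.1059, -0.18, 0.0128]
```

>>> apply_moves([
  [[0,0,0,0.106,-0.18,0.01,0],[0,0,0,0.106,-0.18,0.01,0],[0,0,0,0.106,-0.18,0.01,0],[0,0,0,0.106,-0.18,0.01,0],[0,0,0,0.106,-0.18,0.01,0],[0,0,0,0.106,-0.18,0.01,0],[0,0,0,0.106,-0.18,0.01,0],[0,0,0,0.106,-0.18,0.01,0]],
])

```text
t: 24.37
tool_pos: [0.5079, 0.4196, 0.0421]
tool_rot: [180.0, 0.1, 60.1]
contact_force: [0.3, -0.6, -2.8]
width: 0.0603
```

```bash
python3 g.py .510 .422 -.010 60; python3 look.py k 40
```

```text
[0.0007, 0.0013, 0.0018] [0.0032, 0.0006, 0.0521]
```

View pics/k.png

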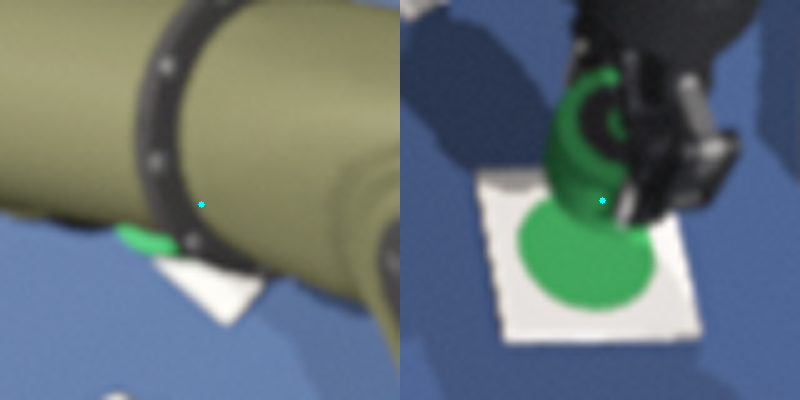

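>>> apply_moves([
  [[0,0,0,0.003,0.001,0.03,0],[0,0,0,0.003,0.001,0.045,0],[0,0,0,0.003,0.001,0.05,0],[0,0,0,0.003,0.001,0.053,0],[0,0,0,0.003,0.001,0.054,0],[0,0,0,0.003,0.001,0.054,0]],
])

```text
t: 24.97
tool_pos: [0.5107, 0.4223, -0.0107]
tool_rot: [-180.0, -0.0, 60.0]
contact_force: [0.4, 0.6, -2.6]
width: 0.0602
```

>>> apply_moves([
  [[0,0,0,0,0,0.001,0],[0,0,0,0,0,0.002,0],[0,0,0,0,0,0.002,0]],
])

```text
t: 25.22
tool_pos: [0.5108, 0.4228, -0.0115]
tool_rot: [180.0, -0.1, 60.0]
contact_force: [-0.9, -1.9, 6.1]
width: 0.0603
```

>>> apply_moves([
  [[0,0,0,0,0,0,0],[0,0,0,0,0,0,1],[0,0,0,0,0,0,1],[0,0,0,0,0,0,1],[0,0,0,0,0,0,1],[0,0,0,0,0,0,1],[0,0,0,0,0,0,1],[0,0,0,0,0,-0.04,1],[0,0,0,0,0,-0.08,1],[0,0,0,0,0,-0.12,1]],
])

```text
t: 26.05
tool_pos: [0.5098, 0.4219, 0.1076]
tool_rot: [-179.9, 0.1, 60.1]
contact_force: [0.5, 1.4, 0.3]
width: 0.0853
```

```bash
python3 g.py .46 .02 .2 0
```

```text
[-0.0004, 0.002, 1.0485] [-0.3732, 0.1572, -0.0921]
```

>>> apply_moves([
  [[0,0,1.0,-0.373,0.157,-0.09,1],[0,0,1.0,-0.373,0.157,-0.09,1],[0,0,1.0,-0.373,0.157,-0.09,1],[0,0,1.0,-0.373,0.157,-0.09,1],[0,0,1.0,-0.373,0.157,-0.09,1],[0,0,1.0,-0.373,0.157,-0.09,1],[0,0,1.0,-0.373,0.157,-0.09,1],[0,0,1.0,-0.373,0.157,-0.09,1],[0,0,1.0,-0.373,0.157,-0.09,1],[0,0,1.0,-0.373,0.157,-0.09,1]],
])

```text
t: 26.88
tool_pos: [0.4595, 0.0186, 0.1974]
tool_rot: [180.0, -0.0, 2.7]
contact_force: [1.5, -0.9, -0.1]
width: 0.0856
```

```bash
cat > fin.py <<'E'
from bench import eyes,robot
from h import *
o=robot.get_obs(); print(np.round(o["tool_pos"],3),np.round(o["contact_force"],1),o["t"])
fr=frames(eyes); f=fr["top"]
P={"mouse":(.594,-.217),"charger":(.407,.247),"drive":(.502,-.404),"speaker":(.510,.422)}
fs={"top":f}; t=[]
for n,(x,y) in P.items():
    print(n,"pad",np.round(fit(fs,"P_"+n,x,y),3),*[(c,l,[np.round(d["position"],3).tolist() for d in eyes.landmark_of(c,n+"_mid")][:2]) for c in fr for l in [n]])
    for c in fr:
        im=np.ascontiguousarray(fr[c]["image"][:,:,::-1]); u,v=np.int32(proj(fr[c],[[x,y,.01]])[0]); s=28
        u=np.clip(u,s,639-s)
        big=cv2.resize(im[v-s:v+s,u-s:u+s],(200,200),interpolation=cv2.INTER_CUBIC)
        t.append(big)
print("mouse",np.round(fit(fs,"mouse",*P["mouse"],z0=.004),3)," speaker",np.round(fit(fs,"speaker",*P["speaker"],z0=.004,r=.04),3),"drive(org)")
for n in ("mug","bottle"): print(n,[np.round(d["position"],3).tolist() for c in fr for d in eyes.landmark_of(c,n)[:1]])
cv2.imwrite("pics/fin.png",np.vstack([np.hstack(t[0::2]),np.hstack(t[1::2])]))
cv2.imwrite("pics/fintop.png",f["image"][:,:,::-1])
E
python3 fin.py
```

```text
[0.459 0.019 0.197] [ 1.5 -0.9 -0.1] 26.8833
mouse pad [ 0.594 -0.217 -4.204  0.119] ('top', 'mouse', [[0.413, 0.247, 0.02], [0.596, -0.219, 0.02]]) ('scene', 'mouse', [[0.597, -0.218, 0.018], [0.794, 0.145, -0.002]])
charger pad [ 0.405  0.246 -3.137  0.122] ('top', 'charger', [[0.412, 0.246, 0.02]]) ('scene', 'charger', [])
drive pad [ 0.499 -0.401 35.613  0.116] ('top', 'drive', [[0.504, -0.408, 0.011]]) ('scene', 'drive', [[0.507, -0.403, 0.013]])
speaker pad [  0.507   0.42  140.207   0.508] ('top', 'speaker', [[0.512, 0.423, 0.025]]) ('scene', 'speaker', [[0.51, 0.424, 0.025]])
mouse [ 0.594 -0.218 -9.448  0.13 ]  speaker [ 0.509  0.423 85.959  0.148] drive(org)
mug [[0.791, 0.142, -0.002], [0.794, 0.144, -0.001]]
bottle [[0.802, -0.132, 0.003], [0.79, 0.147, -0.0]]
```

View pics/fin.png

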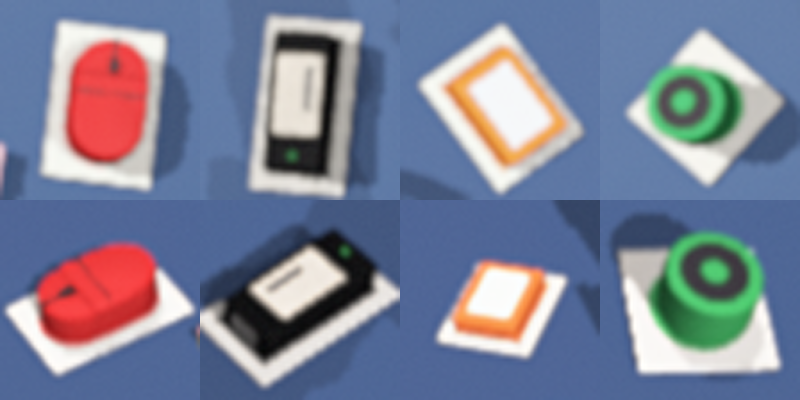

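```bash
python3 -c "
from bench import robot
print(robot.sign_off())"
```

```text
the job is handed in; nothing more can be done
None
```

I placed the mouse, power brick, pocket drive and loudspeaker on their own pads. Each was lowered until contact was felt and then released. I handed the job in at about 27 s on the robot's clock, with the gripper raised clear. The sign-off gives no verdict.

**Placing:** In the last top-camera view everything sits upright and within about 3 mm of its pad's centre. That was a fit for the mouse and speaker and a parallax-corrected reading off the picture for the brick and drive. The networks put the items within about 8 mm of the pad positions. The mouse is about 5° off its silhouette. The brick and drive were only judged by eye, and look lined up.

**Mug and bottle:** The top view still shows both at their starting positions. In the last scene-camera picture the bottle detector reported the mug's position instead.

**Failed or disagreed:**
- **First grasp:** My first try at the drive closed above it. Pressing lightly on its top showed the fingertips about 28 mm higher than the reported TCP height, so I corrected every later height.
- **Cameras:** My scene-camera fits disagreed with the top camera by 5–10 mm, mostly in y, so I used the top camera and the networks for positions.
- **Networks:** In the final check the top network's best match for the mouse was the brick, and the scene network did not find the brick.

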